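Put the gauged parts away in their nest blocks

ROBOT

A 6-joint arm with a two-finger parallel gripper is mounted at the origin on a cart in front of the work surface, level with it; the furniture and walls round the work are solid. World frame = base frame: x ahead of the robot, y to its left, z up, the work surface at z = 0. Lengths are in m, angles in rad, forces in N, time in s.
With the tool pointing down it reaches from about 0.4 to 0.825 m from the base axis. Payload 7 kg.
Tool frame: the origin (TCP) lies on the centre line of the jaws, within the pads' length; the fingertips stand 8 mm ahead of it and the grasp point (between the pads) lies 11 mm behind it; z points along the fingers, y is the line along which they close (so a half turn about z gives the same grasp; the last joint's range is limited). The gripper opens to 88 mm and grips with 3 to 60 N. Pads are 19 mm wide; open, the fingers measure 130 mm over their backs; the gripper's body (78 mm by 193 mm) begins 47 mm behind the grasp point.
Start: joints at [-1.011, 0.359, 0.012, 0, -1.224, -0.288], TCP at [0.181, -0.65, 0.235] pointing down, gripper open.
Joint ranges: [-3.07, 3.07], [-1.43, 2.12], [-1.02, 1.25], [-3.03, 1.67], [-3.05, -0], [-3.03, 3.03]. Speed limits (rad/s): [2.39, 2.39, 3.01, 3.14, 3.14, 3.14].

INTERFACE

Orientations are given as a unit quaternion [w, x, y, z].
In Python, from workcell import bot gives the robot as it stands. The module is installed in compiled form; this text tells all that it offers.
- The arm moves only by the tool apply_moves, never from a script. Its argument "deltas" is a list that holds one entry, the list of rows, each a list of 6 numbers: the shift along the tool's x, y, z in cm, then the turn, a rotation vector about the tool's x, y, z in rad. A call has 1 to 10 rows; each row is the pose to reach, as a shift and turn from the pose commanded when the call began, along the tool's axes at that moment; what a row does not reach only later rows make up. A row lasts 1/8 s, in which the tool goes at most 62.5 mm and 10.7 degrees, less where a joint would pass 70% of its speed; a pose out of reach is approached as far as the arm can. A call with a gripper value outside its range is refused whole. "gripper" is the finger opening in cm, from 0 to 8.76, set as the call begins (left out, the last holds). The fingers move at their own pace and stop on an object; the grip force is fixed at half the most. Time passes only in rows, so rows that repeat a pose let the fingers close. It gives the time, the measured TCP pose, the force, the opening and the grip force at its end, in the units of the state.
- bot.get_obs(): the state, without advancing time (a new reading comes with each control period).
- bot.get_image(name): name is "side" or "top"; returns (picture, depth): 420x560x3 uint8, red, green, blue; 420x560 float32, m along the optical axis (not along the pixel's ray), 0 where there is no reading.
- bot.camera_params(name): a dict with "fx", "fy", "cx", "cy" (pixels), "position" and "rotation" of the camera in the world. Camera axes: x right, y up, looking along -z (the intrinsics and any distortion apply to the point x, -y, -z); pixel columns grow to the right and rows downward; lengths in m; the calibration is good to about 2 mm. A picture is of the moment at which its call begins. camera_params takes no time and is no camera call.
- bot.job_done(): hands the job in; it is judged then, once.
Trained networks look in the newest picture that a camera, given by its name, has taken for a name from the list of things; names that differ only in an ending like _2 or _b are one class to them, and where a whole thing is asked for, a point or a joint stands for the part that bears it (a point fixed in the world has none). Each returns a list of dicts, best first, with "score" (0 to 1); they miss things now and then, are a little off and sometimes report something else, mostly with a low value. They report only what shows in the picture. A call takes as long as a camera call. They do not tell look-alikes from the thing itself.
- bot.search_frame(camera, label): "rect" ([left, top, right, bottom] in pixels, round what is visible of it).
- bot.cut_out(camera, label): "pixels" (420x560 bool, what is visible of it) and "rect" ([left, top, right, bottom] in pixels, round what is visible of it).
- bot.spot_point(camera, label): "centre" ([column, row] in pixels: a listed point, or the origin of a listed thing).
The state is a dict: "time_s": time; "q": joint angles; "qd": joint speeds; "effort": joint torques, N m; "eef_pos": TCP position; "orientation": TCP orientation; "ft_force": force on the tool from outside, world axes, zero at the start; "wrist_torque": the same for the moment, N m; "grip_width": opening from 0.0 (shut) to 1.0 (fully open); "gripper_force": force on a finger pad.
Only numpy, scipy, OpenCV 4.12 (cv2) and the standard library are available. Lean on these libraries where they do the work, as an engineer would, in place of code of your own. Each camera call takes 0.05 s, during which the arm holds its last target. There are 200 camera calls.

TASK

The four turned parts standing mixed in the blue lot tray (two sleeves, a flange bush and a plug) have passed inspection: stand each one upright, right down on the pocket floor, in a free pocket of the white nest block that already holds a part of its own kind. Set each part down rather than letting it drop, and leave the parts that are already nested standing in their pockets.

Things in the scene. Friction and masses are not known exactly. Their poses are not given: they have to be found in the camera images.
- sleeve_1: One of two to put away: a steel sleeve, the tallest kind: a plain tube 25 mm across, 56 mm tall, with a shallow groove below its top collar. Origin: centre of its underside; z up; round, any yaw looks alike. Stands in the blue lot tray (floor 2.5 mm over the bench, rim 22 mm), 55 mm or more between centres; a fixed dial-gauge stand 185 mm tall is just behind the tray.
- sleeve_2: One of two to put away: a steel sleeve, the tallest kind: a plain tube 25 mm across, 56 mm tall, with a shallow groove below its top collar. Origin: centre of its underside; z up; round, any yaw looks alike. Stands in the blue lot tray (floor 2.5 mm over the bench, rim 22 mm), 55 mm or more between centres; a fixed dial-gauge stand 185 mm tall is just behind the tray.
- bush: To be put away: a steel flange bush, the shortest kind: 31 mm tall, a flange 32 mm across and 7.5 mm high at the foot, a straight body 19.6 mm across above it. Origin: centre of its underside; z up; round, any yaw looks alike. Stands in the blue lot tray (floor 2.5 mm over the bench, rim 22 mm), 55 mm or more between centres; a fixed dial-gauge stand 185 mm tall is just behind the tray.
- plug: To be put away: a steel plug, mushroom-like: 39 mm tall, a head 28 mm across (the top 7 mm) on a shank 19 mm across. Origin: centre of its underside; z up; round, any yaw looks alike. Stands in the blue lot tray (floor 2.5 mm over the bench, rim 22 mm), 55 mm or more between centres; a fixed dial-gauge stand 185 mm tall is just behind the tray.
- sleeve_nest: White plastic nest block for the sleeve kind, the tallest block, 29 mm, 64 x 160 mm (x, y), fixed. Three round pockets, 40 mm bore, 24 mm deep, in a row along its y axis at y = -52, 0, +52 mm; their floors are 5 mm above its underside. A sleeve stands in the +y end pocket; the other two are free. Origin: centre of the underside; z up; yaw varies.
- plug_nest: White plastic nest block for the plug kind, of middle height, 19 mm, 64 x 160 mm (x, y), fixed. Three round pockets, 36 mm bore, 14 mm deep, in a row along its y axis at y = -52, 0, +52 mm; their floors are 5 mm above its underside. A plug stands in the middle pocket; the other two are free. Origin: centre of the underside; z up; yaw varies.
- bush_nest: White plastic nest block for the bush kind, the lowest block, 11 mm, 64 x 160 mm (x, y), fixed. Three round pockets, 46 mm bore, 6 mm deep, in a row along its y axis at y = -52, 0, +52 mm; their floors are 5 mm above its underside. A bush stands in the -y end pocket; the other two are free. Origin: centre of the underside; z up; yaw varies.
- nested_sleeve: Stands loose in the +y end pocket of the sleeve nest and stays there: a steel sleeve, the tallest kind: a plain tube 25 mm across, 56 mm tall, with a shallow groove below its top collar. Origin: centre of its underside; z up; round, any yaw looks alike.
- nested_plug: Stands loose in the middle pocket of the plug nest and stays there: a steel plug, mushroom-like: 39 mm tall, a head 28 mm across (the top 7 mm) on a shank 19 mm across. Origin: centre of its underside; z up; round, any yaw looks alike.
- nested_bush: Stands loose in the -y end pocket of the bush nest and stays there: a steel flange bush, the shortest kind: 31 mm tall, a flange 32 mm across and 7.5 mm high at the foot, a straight body 19.6 mm across above it. Origin: centre of its underside; z up; round, any yaw looks alike.
There are look-alikes about, which are no part of the job. What is shaped like the bush but yellow is not meant. What is shaped like the sleeve_1 but green or yellow is not meant.

How it is judged:
At the end, for the whole second after the job is handed in: All four parts and the three nested before stand in pockets of the block of their kind: within 12 mm of a pocket centre along both block axes, foot on the floor (origin 2 to 8 mm above the block's underside), upright within 0.12 rad, at rest (under 20 mm/s), untouched by the fingers (x of sleeve_1 in the frame of sleeve_nest between -0.012 and 0.012 m and (y of sleeve_1 in the frame of sleeve_nest between -0.064 and -0.04 m or y of sleeve_1 in the frame of sleeve_nest between -0.012 and 0.012 m or y of sleeve_1 in the frame of sleeve_nest between 0.04 and 0.064 m) and z of sleeve_1 in the frame of sleeve_nest between 0.002 and 0.008 m and angle between each of sleeve_1, sleeve_2, bush, plug, nested_sleeve, nested_plug, nested_bush's own z axis and vertical below 0.12 rad and linear speed of each of sleeve_1, sleeve_2, bush, plug, nested_sleeve, nested_plug, nested_bush below 0.02 m/s and contact force between each of sleeve_1, sleeve_2, bush, plug, nested_sleeve, nested_plug, nested_bush and the fingers below 0.05 N and x of sleeve_2 in the frame of sleeve_nest between -0.012 and 0.012 m and (y of sleeve_2 in the frame of sleeve_nest between -0.064 and -0.04 m or y of sleeve_2 in the frame of sleeve_nest between -0.012 and 0.012 m or y of sleeve_2 in the frame of sleeve_nest between 0.04 and 0.064 m) and z of sleeve_2 in the frame of sleeve_nest between 0.002 and 0.008 m and x of bush in the frame of bush_nest between -0.012 and 0.012 m and (y of bush in the frame of bush_nest between -0.064 and -0.04 m or y of bush in the frame of bush_nest between -0.012 and 0.012 m or y of bush in the frame of bush_nest between 0.04 and 0.064 m) and z of bush in the frame of bush_nest between 0.002 and 0.008 m and x of plug in the frame of plug_nest between -0.012 and 0.012 m and (y of plug in the frame of plug_nest between -0.064 and -0.04 m or y of plug in the frame of plug_nest between -0.012 and 0.012 m or y of plug in the frame of plug_nest between 0.04 and 0.064 m) and z of plug in the frame of plug_nest between 0.002 and 0.008 m and x of nested_sleeve in the frame of sleeve_nest between -0.012 and 0.012 m and (y of nested_sleeve in the frame of sleeve_nest between -0.064 and -0.04 m or y of nested_sleeve in the frame of sleeve_nest between -0.012 and 0.012 m or y of nested_sleeve in the frame of sleeve_nest between 0.04 and 0.064 m) and z of nested_sleeve in the frame of sleeve_nest between 0.002 and 0.008 m and x of nested_plug in the frame of plug_nest between -0.012 and 0.012 m and (y of nested_plug in the frame of plug_nest between -0.064 and -0.04 m or y of nested_plug in the frame of plug_nest between -0.012 and 0.012 m or y of nested_plug in the frame of plug_nest between 0.04 and 0.064 m) and z of nested_plug in the frame of plug_nest between 0.002 and 0.008 m and x of nested_bush in the frame of bush_nest between -0.012 and 0.012 m and (y of nested_bush in the frame of bush_nest between -0.064 and -0.04 m or y of nested_bush in the frame of bush_nest between -0.012 and 0.012 m or y of nested_bush in the frame of bush_nest between 0.04 and 0.064 m) and z of nested_bush in the frame of bush_nest between 0.002 and 0.008 m).
It fails at once if a part is let fall: it drops free of the fingers faster than 0.7 m/s (a fall of about 25 mm) ((contact force between sleeve_1 and the fingers below 0.02 N and linear speed of sleeve_1 above 0.7 m/s) or (contact force between sleeve_2 and the fingers below 0.02 N and linear speed of sleeve_2 above 0.7 m/s) or (contact force between bush and the fingers below 0.02 N and linear speed of bush above 0.7 m/s) or (contact force between plug and the fingers below 0.02 N and linear speed of plug above 0.7 m/s)).
It fails at once if a part that was already nested is lifted or shoved out of its pocket (moved over 25 mm) or knocked over (distance of any of nested_sleeve, nested_plug, nested_bush from where it was at the start of the episode above 0.025 m or angle between any of nested_sleeve, nested_plug, nested_bush's own z axis and vertical above 0.5 rad).
It also fails if it takes over 96 s, if anything falls off the work surface, if the arm or the gripper's body presses on something with over 40 N, if the wrist force passes 120 N, or if a joint passes its speed limit or range.

## Working session

There is one attempt and no reset: what is moved stays moved. The work goes in short steps, Python scripts to look and compute and a tool call to move; the robot and the scene stay as the last step left them, time stands still between calls to the robot, and variables do not carry over. Pictures are saved under pics/ and viewed, at most 14 in all, crops included, and the job is handed in when it is done.

Besides the shell and the picture viewer there is one more tool, called after "Emit:" in YAML: its name, and indented under it one key for each argument. apply_moves: Moves the arm, as the interface text tells. Its arguments: {"type":"object","properties":{"deltas":{"type":"array"},"gripper":{"type":"number"}},"required":["deltas"]}

```bash
mkdir -p pics; python3 - <<'E'
from workcell import bot
import cv2,numpy as np
o=bot.get_obs();print({k:np.round(v,3) for k,v in o.items()})
for n in("top","side"):
    p,d=bot.get_image(n);cv2.imwrite(f"pics/{n}0.png",p[:,:,::-1]);np.save(f"pics/{n}0.npy",d)
    c=bot.camera_params(n);print(n,c)
    for l in("sleeve_1","bush","plug","sleeve_nest","plug_nest","bush_nest"):
        print(l,[(np.round(r["rect"]).tolist(),round(r["score"],2)) for r in bot.search_frame(n,l)])
E
```

```text
{'time_s': np.float64(0.0), 'q': array([-1.011,  0.359,  0.011, -0.   , -1.224, -0.288]), 'qd': array([ 0.   ,  0.003, -0.002, -0.   , -0.   , -0.   ]), 'effort': array([-1.0000e-03, -5.8272e+01,  2.9307e+01,  6.9980e+00,  7.0000e-03,
       -0.0000e+00]), 'eef_pos': array([ 0.181, -0.65 ,  0.234]), 'orientation': array([-0.   , -0.135,  0.991,  0.001]), 'ft_force': array([ 0.743,  0.567, -0.858]), 'wrist_torque': array([-0.051,  0.005,  0.007]), 'gripper_force': np.float64(0.0), 'grip_width': np.float64(0.995)}
top {'fx': 379.1517901198748, 'fy': 379.1517901198748, 'cx': 283.88174299760067, 'cy': 208.83310432277753, 'position': array([ 0.42705405, -0.02102941,  0.9964225 ]), 'rotation': array([ 0.71549136,  0.02850649, -0.02149398, -0.69770875])}
sleeve_1 [([272.0, 237.0, 282.0, 247.0], 0.57), ([249.0, 193.0, 260.0, 207.0], 0.54), ([323.0, 221.0, 333.0, 229.0], 0.52), ([208.0, 276.0, 221.0, 290.0], 0.52)]
bush [([415.0, 206.0, 429.0, 217.0], 0.62), ([238.0, 223.0, 250.0, 237.0], 0.5)]
plug []
sleeve_nest [([248.0, 196.0, 261.0, 206.0], 0.71), ([323.0, 135.0, 379.0, 200.0], 0.65), ([147.0, 201.0, 198.0, 266.0], 0.55)]
plug_nest [([146.0, 202.0, 196.0, 265.0], 0.95)]
bush_nest [([345.0, 178.0, 398.0, 238.0], 0.97)]
side {'fx': 382.2868914237481, 'fy': 382.2868914237481, 'cx': 273.88317540027606, 'cy': 207.231890799829, 'position': array([0.4523423 , 0.67126782, 0.5163321 ]), 'rotation': array([-0.04090996, -0.0089092 ,  0.46391851,  0.88488791])}
sleeve_1 [([256.0, 220.0, 268.0, 250.0], 0.77), ([305.0, 208.0, 319.0, 232.0], 0.76), ([364.0, 258.0, 381.0, 280.0], 0.75), ([289.0, 176.0, 296.0, 199.0], 0.61)]
bush [([278.0, 142.0, 289.0, 155.0], 0.46)]
plug [([270.0, 202.0, 282.0, 224.0], 0.52)]
sleeve_nest [([207.0, 160.0, 266.0, 195.0], 0.69)]
plug_nest []
bush_nest [([249.0, 160.0, 307.0, 184.0], 0.88)]
```

```bash
python3 - <<'E'
import cv2
for n,(a,b,c,e) in(("top",(110,100,450,330)),("side",(180,120,460,310))):
    p=cv2.imread(f"pics/{n}0.png")[b:e,a:c];f=800/(c-a);p=cv2.resize(p,None,fx=f,fy=f,interpolation=cv2.INTER_CUBIC)
    cv2.imwrite(f"pics/{n}0z.png",p[:600]);print(p.shape)
E
```

```text
(541, 800, 3)
(543, 800, 3)
```

View pics/top0z.png

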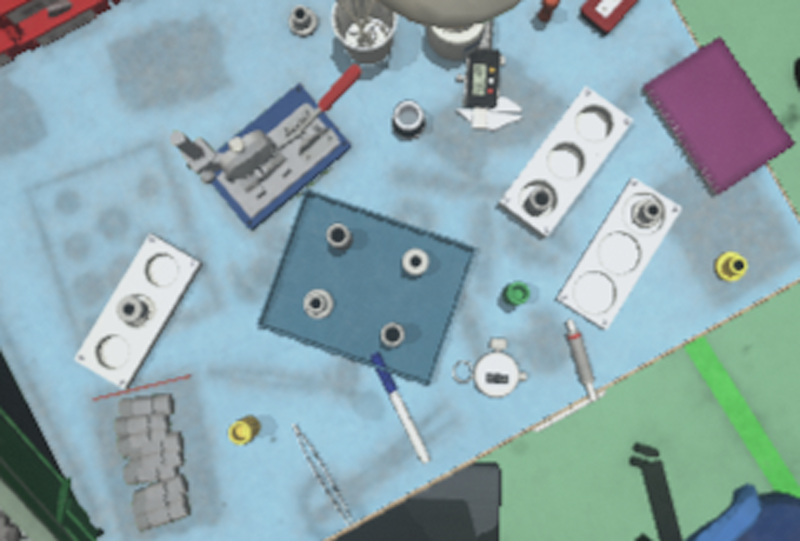

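View pics/side0z.png

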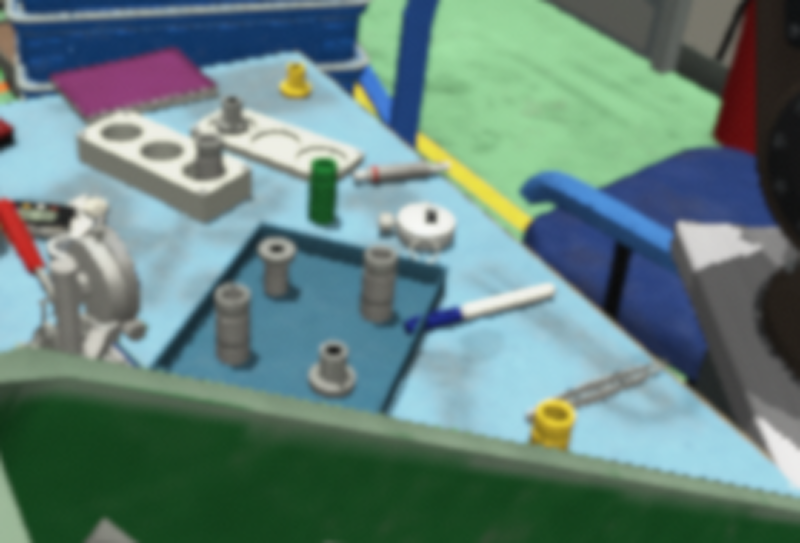

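The top crop (scale 2.353, offset 110,100) and the side view agree on these candidates, given in full top-view pixels:
- **To take, in the tray:** sleeve (254,200), plug (286,211), bush (245,229), sleeve (277,242).
- **Could be mistaken for them:** green sleeve (329,225), yellow sleeve (213,283), yellow bush (421,213), a loose grey ring (283,150), and the nested parts: sleeve (339,185), bush (385,189), plug (167,231).

I'm taking only the four grey ones in the tray.

```bash
cat > h.py <<'E'
import numpy as np,cv2
from workcell import bot
from scipy.spatial.transform import Rotation as R
def rot(c):
    r=np.asarray(c["rotation"]);return R.from_quat(r[[1,2,3,0]]).as_matrix() if r.size==4 else r
def cloud(n,d):
    c=bot.camera_params(n);v,u=np.mgrid[:420,:560]
    P=np.stack([(u-c["cx"])/c["fx"]*d,-(v-c["cy"])/c["fy"]*d,-d],-1)
    W=P@rot(c).T+c["position"];W[d<=0]=np.nan;return W
def proj(n,p):
    c=bot.camera_params(n);q=(np.asarray(p)-c["position"])@rot(c)
    return np.array([c["cx"]-c["fx"]*q[...,0]/q[...,2],c["cy"]+c["fy"]*q[...,1]/q[...,2]]).T
E
python3 - <<'E'
from h import *
for n in("top","side"):
    W=cloud(n,np.load(f"pics/{n}0.npy"))
    print(n,"bench z pctl",np.nanpercentile(W[150:300,150:400,2],[5,25,50]).round(4))
    X=W.reshape(-1,3);X=X[np.isfinite(X).all(1)]
    # blobs per height band
    g=((X[:,0]>.2)&(X[:,0]<.75)&(abs(X[:,1])<.45))
    for lab,lo,hi in(("29block",.024,.033),("19block",.0155,.0225),("11block",.008,.014),("sleeve-tray 58.5",.05,.064),("plugtop 41",.037,.046),("bushtop 33",.028,.037),("tall",.1,.2)):
        s=X[g&(X[:,2]>lo)&(X[:,2]<hi)]
        m=np.zeros((1200,1200),np.uint8);m[((s[:,0])*1000).astype(int),((s[:,1]+.5)*1000).astype(int)]=1
        m=cv2.dilate(m,np.ones((5,5)))
        k,L,st,ce=cv2.connectedComponentsWithStats(m)
        li=L[((s[:,0])*1000).astype(int),((s[:,1]+.5)*1000).astype(int)]
        for i in range(1,k):
            q=s[li==i]
            if len(q)<(60 if "block" in lab else 5):continue
            (cx,cy),wh,a=cv2.minAreaRect((q[:,:2]*1000).astype(np.float32))
            print(lab,len(q),"c",round(cx,1),round(cy,1),"wh",np.round(wh,1),"ang",round(a,1),"mean",(q.mean(0)*1000).round(1))
E
```

```text
top bench z pctl [-0.736  -0.0011  0.0008]
29block 772 c 269.4 263.3 wh [135.   65.2] ang 12.3 mean [268.7 262.5  26. ]
29block 93 c 322.9 409.1 wh [163.6   3. ] ang 29.8 mean [330.8 413.5  28.5]
29block 992 c 606.4 -178.1 wh [ 63.9 160.8] ang 54.7 mean [ 605.3 -177.3   28.6]
29block 519 c 591.5 131.8 wh [ 68.3 136.2] ang 31.3 mean [585.8 132.8  28.2]
29block 97 c 643.2 125.8 wh [19.6 55.3] ang 44.7 mean [642.2 126.5  28.7]
19block 277 c 376.2 -104.8 wh [57.8 49.4] ang 27.8 mean [ 373.4 -107.3   19. ]
19block 1029 c 430.2 288.5 wh [ 65.4 160.6] ang 61.4 mean [429.9 288.3  18.7]
19block 67 c 478.4 135.5 wh [ 20.3 131.8] ang 80.5 mean [470.  136.7  20. ]
19block 62 c 531.5 -8.0 wh [155.3  15.3] ang 66.9 mean [529.1 -13.7  20.3]
19block 292 c 584.5 127.7 wh [ 85.  154.4] ang 31.2 mean [578.1 124.9  20.6]
19block 191 c 650.9 146.5 wh [32.8 96.8] ang 29.8 mean [654.8 140.6  20.8]
11block 61 c 329.1 412.0 wh [148.8   4. ] ang 29.7 mean [326.8 411.1  10.8]
11block 177 c 332.5 -4.5 wh [130.5  17.8] ang 25.6 mean [329.4  -4.3  10.8]
11block 90 c 399.7 -197.1 wh [69.4 15. ] ang 17.4 mean [ 397
[... 10781 characters left out ...]
 c 237.3 372.1 wh [37.  21.1] ang 4.1 mean [238.5 373.6 138.7]
tall 1117 c 280.9 404.1 wh [89.4 29. ] ang 7.3 mean [277.  405.1 163.9]
tall 1026 c 295.2 435.3 wh [85.3 23.7] ang 3.8 mean [290.6 437.  179.6]
tall 713 c 586.9 156.4 wh [28.  55.3] ang 41.5 mean [582.1 162.7 141.3]
tall 308 c 593.3 209.4 wh [12.8 17. ] ang 32.3 mean [591.6 212.9 152.6]
tall 96 c 672.0 59.0 wh [14.8 30.5] ang 43.3 mean [673.4  59.3 106.3]
tall 128 c 706.7 -19.3 wh [62.6 11.6] ang 89.0 mean [705.5 -18.5 186.2]
tall 1581 c 732.7 413.6 wh [27.  93.2] ang 25.5 mean [728.2 418.2 158.2]
tall 21 c 723.4 34.0 wh [7.8 4.1] ang 0.4 mean [723.   34.2 116.6]
tall 10 c 720.1 53.1 wh [3.  6.5] ang 19.0 mean [719.8  53.6 106.4]
```

```bash
cat > go.py <<'E'
# usage: go.py x,y,z,psi [...] mm/deg; prints tool-axis shift (cm) and turn about tool z for consecutive legs
import sys,numpy as np
from workcell import bot
from scipy.spatial.transform import Rotation as R
o=bot.get_obs();q=o["orientation"];M=R.from_quat(q[[1,2,3,0]]).as_matrix()
p=o["eef_pos"]*1000;psi=np.degrees(np.arctan2(M[1,1],M[0,1]))
print("t",round(float(o["time_s"]),2),"p",p.round(1),"psi",psi.round(2),"tilt",np.degrees(np.arccos(-M[2,2])).round(2),"q",o["q"].round(2))
for a in sys.argv[1:]:
    *t,s=map(float,a.split(","));a_=np.radians(psi)
    X=np.array([[-np.sin(a_),np.cos(a_),0],[np.cos(a_),np.sin(a_),0],[0,0,-1]])
    d=X@(np.array(t)-p);w=-(s-psi)
    print(a,"->",(d/10).round(2),"turn",np.radians(w).round(3),"rows>=",int(np.ceil(max(np.linalg.norm(d)/62.5,abs(w)/10.7))))
    p,psi=np.array(t),s
E
python3 go.py 450,-330,230,80 413,8,160,57 413,8,36,57
python3 -c "
import cv2
p=cv2.imread('pics/top0.png')[180:265,220:320];cv2.imwrite('pics/tray.png',cv2.resize(p,None,fx=6,fy=6,interpolation=cv2.INTER_CUBIC))"
```

```text
t 0.7 p [ 181.2 -650.2  234.6] psi 105.57 tilt 0.0 q [-1.01  0.36  0.01  0.   -1.22 -0.29]
450,-330,230,80 -> [-34.49  23.63   0.46] turn 0.446 rows>= 7
413,8,160,57 -> [ 9.51 32.64  7.  ] turn 0.401 rows>= 6
413,8,36,57 -> [ 0.   0.  12.4] turn -0.0 rows>= 2
```

View pics/tray.png

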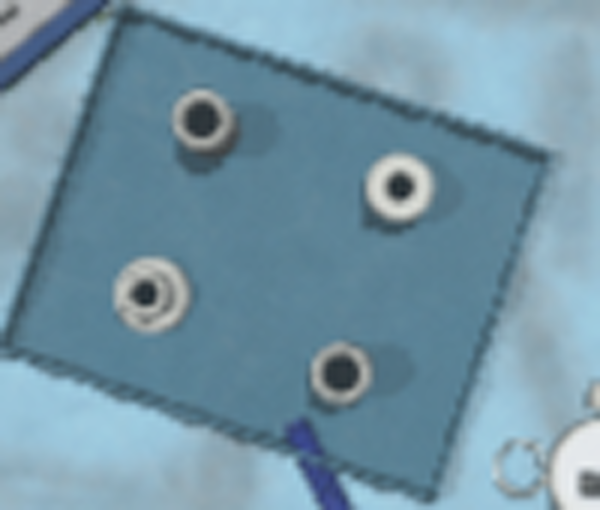

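The crop shows four grey steel parts in the tray: sleeves at crop (203,121) and (340,373), the plug at (400,187), and the bush at (150,294). No coloured look-alike is among them. I'll start with the sleeve at (413,8).

Emit:
apply_moves:
  deltas:
    - [[-5,3.4,0,0,0,0.06],[-10,6.8,0,0,0,0.13],[-15,10.2,0,0,0,0.19],[-20,13.6,0,0,0,0.26],[-25,17,0,0,0,0.32],[-30,20.4,0,0,0,0.39],[-34.5,23.6,0.5,0,0,0.446],[-34.5,23.6,0.5,0,0,0.446]]
  gripper: 4.5

```text
time_s: 1.7
eef_pos: [0.4522, -0.3275, 0.2294]
orientation: [0.0, 0.085, 0.996, 0.0]
ft_force: [-0.4, -1.0, -0.6]
grip_width: 0.51
gripper_force: 0.0
```

Emit:
apply_moves:
  deltas:
    - [[1.6,5.4,1,0,0,0.07],[3.2,10.9,2.3,0,0,0.13],[4.8,16.3,3.5,0,0,0.2],[6.4,21.8,4.7,0,0,0.27],[7.9,27.2,5.8,0,0,0.33],[9.5,32.6,7,0,0,0.401],[9.5,32.6,7,0,0,0.401],[9.5,32.6,7,0,0,0.401]]

```text
time_s: 2.7
eef_pos: [0.4132, 0.0072, 0.1598]
orientation: [0.0, 0.283, 0.959, 0.0]
ft_force: [-0.3, -0.5, 0.9]
grip_width: 0.514
gripper_force: 0.0
```

```bash
python3 go.py 413.2,8,36.5,57 413.2,8,160,57
```

```text
t 2.7 p [413.2   7.2 159.8] psi 57.15 tilt 0.02 q [ 0.5  -0.02 -0.64  0.   -0.95 -2.64]
413.2,8,36.5,57 -> [ 0.04  0.07 12.33] turn 0.003 rows>= 2
413.2,8,160,57 -> [  0.     0.   -12.35] turn -0.0 rows>= 2
```

Emit:
apply_moves:
  deltas:
    - [[0,0.1,3,0,0,0],[0,0.1,6,0,0,0],[0,0.1,9,0,0,0],[0,0.1,11,0,0,0],[0,0.1,12.3,0,0,0],[0,0.1,12.3,0,0,0],[0,0.1,12.3,0,0,0]]

```text
time_s: 3.58
eef_pos: [0.4142, 0.0074, 0.0371]
orientation: [0.0, 0.284, 0.959, 0.0]
ft_force: [-0.2, -0.5, -0.1]
grip_width: 0.514
gripper_force: 0.0
```

Emit:
apply_moves:
  deltas:
    - [[0,0,0,0,0,0],[0,0,0,0,0,0],[0,0,0,0,0,0],[0,0,0,0,0,0],[0,0,0,0,0,0]]
  gripper: 1.5

```text
time_s: 4.2
eef_pos: [0.4137, 0.0081, 0.0369]
orientation: [0.0, 0.283, 0.959, -0.0]
ft_force: [-1.3, -1.3, 5.8]
grip_width: 0.282
gripper_force: 30.0
```

```bash
python3 go.py 413.2,8,160,57 649.5,-208,160,57 649.5,-208,40,57
```

```text
t 4.2 p [413.7   8.1  36.9] psi 57.07 tilt 0.01 q [ 0.5   0.18 -0.8   0.   -0.59 -2.65]
413.2,8,160,57 -> [  0.03  -0.04 -12.31] turn 0.001 rows>= 2
649.5,-208,160,57 -> [-31.58  -5.25   0.  ] turn -0.0 rows>= 6
649.5,-208,40,57 -> [ 0.  0. 12.] turn -0.0 rows>= 2
```

Emit:
apply_moves:
  deltas:
    - [[0,0,-1.5,0,0,0],[0,0,-4.5,0,0,0],[0,0,-8,0,0,0],[0,0,-11,0,0,0],[0,0,-12.3,0,0,0],[0,0,-12.3,0,0,0]]

```text
time_s: 4.95
eef_pos: [0.4138, 0.0084, 0.1597]
orientation: [0.0, 0.284, 0.959, 0.001]
ft_force: [0.4, -0.9, -1.6]
grip_width: 0.273
gripper_force: 30.0
```

Emit:
apply_moves:
  deltas:
    - [[-2.5,-0.4,0,0,0,0],[-7,-1.2,0,0,0,0],[-12,-2,0,0,0,0],[-17,-2.8,0,0,0,0],[-22,-3.7,0,0,0,0],[-27,-4.5,0,0,0,0],[-30.5,-5.1,0,0,0,0],[-31.6,-5.3,0,0,0,0],[-31.6,-5.3,0,0,0,0],[-31.6,-5.3,0,0,0,0]]

```text
time_s: 6.2
eef_pos: [0.6491, -0.2075, 0.1589]
orientation: [-0.001, 0.283, 0.959, 0.0]
ft_force: [-0.4, -0.1, -0.2]
grip_width: 0.28
gripper_force: 30.0
```

```bash
python3 go.py 649.5,-208,40,57; python3 - <<'E'
from h import *
p,d=bot.get_image("top");cv2.imwrite("pics/t1.png",cv2.resize(p[100:270,230:430,::-1],None,fx=3.5,fy=3.5,interpolation=cv2.INTER_CUBIC))
E
```

```text
t 6.2 p [ 649.1 -207.5  158.9] psi 57.07 tilt 0.07 q [-0.02  0.42 -0.07 -0.   -1.08 -2.12]
649.5,-208,40,57 -> [-0.06 -0.02 11.89] turn 0.001 rows>= 2
```

View pics/t1.png

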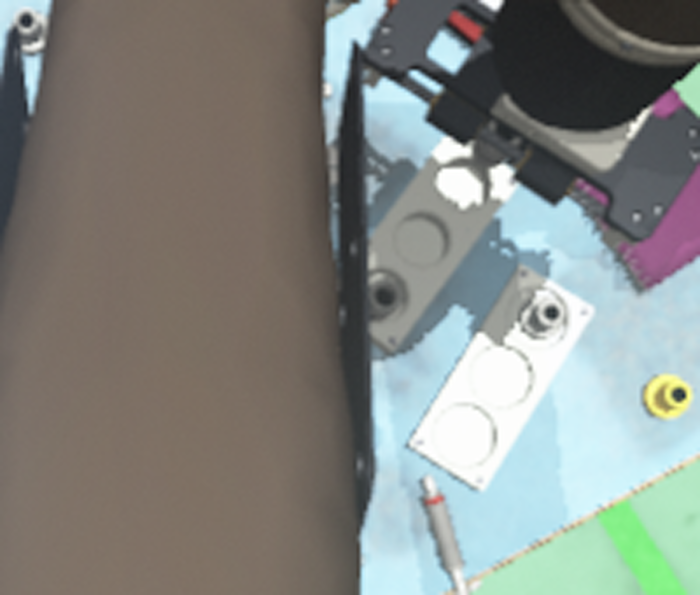

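The gripper is over the far pocket (crop 465,180), both nests are undisturbed, and the nested sleeve at crop (383,297) is clear. Next I lower.

Emit:
apply_moves:
  deltas:
    - [[0,0,2.5,0,0,0],[0,0,5.5,0,0,0],[0,0,8,0,0,0],[0,0,9.5,0,0,0],[0,0,10.5,0,0,0],[0,0,11.3,0,0,0],[0,0,11.9,0,0,0],[0,0,11.9,0,0,0],[0,0,11.9,0,0,0]]

```text
time_s: 7.38
eef_pos: [0.6503, -0.2083, 0.041]
orientation: [0.0, 0.284, 0.959, 0.0]
ft_force: [-0.7, 0.7, -1.2]
grip_width: 0.281
gripper_force: 30.0
```

Emit:
apply_moves:
  deltas:
    - [[0,0,0.1,0,0,0],[0,0,0.1,0,0,0],[0,0,0.1,0,0,0]]

```text
time_s: 7.75
eef_pos: [0.65, -0.2083, 0.0397]
orientation: [0.0, 0.284, 0.959, 0.0]
ft_force: [0.4, -0.4, -1.2]
grip_width: 0.277
gripper_force: 30.0
```

Emit:
apply_moves:
  deltas:
    - [[0,0,0,0,0,0],[0,0,0,0,0,0],[0,0,0,0,0,0],[0,0,-1,0,0,0],[0,0,-4,0,0,0],[0,0,-8,0,0,0],[0,0,-12,0,0,0],[0,0,-12,0,0,0]]
  gripper: 4.5

```text
time_s: 8.75
eef_pos: [0.6523, -0.2087, 0.1648]
orientation: [0.004, 0.283, 0.959, 0.0]
ft_force: [0.2, -0.4, -0.4]
grip_width: 0.511
gripper_force: 0.0
```

```bash
python3 go.py 516.3,68.4,200,138 516.3,68.4,36.5,138
```

```text
t 8.75 p [ 652.3 -208.7  164.8] psi 57.08 tilt 0.45 q [-0.03  0.42 -0.06  0.   -1.08 -2.12]
516.3,68.4,200,138 -> [26.47 15.87 -3.52] turn -1.412 rows>= 8
516.3,68.4,36.5,138 -> [ 0.    0.   16.35] turn -0.0 rows>= 3
```

Emit:
apply_moves:
  deltas:
    - [[2,1.2,-0.4,0,0,-0.1],[6,3.6,-1.2,0,0,-0.28],[10,6,-2,0,0,-0.46],[14,8.4,-2.8,0,0,-0.64],[18,10.8,-3.5,0,0,-0.82],[22,13.2,-4,0,0,-1.0],[25,15,-4,0,0,-1.18],[26.3,15.9,-4,0,0,-1.34],[26.3,15.9,-4,0,0,-1.412],[26.3,15.9,-4,0,0,-1.412]]

```text
time_s: 10.0
eef_pos: [0.5155, 0.0685, 0.1997]
orientation: [0.0, -0.406, 0.914, 0.0]
ft_force: [-0.3, -0.3, -0.0]
grip_width: 0.514
gripper_force: 0.0
```

```bash
python3 go.py 516.3,68.4,36.5,138; python3 - <<'E'
from h import *
p,d=bot.get_image("side");cv2.imwrite("pics/s2.png",cv2.resize(p[90:300,170:450,::-1],None,fx=2.8,fy=2.8,interpolation=cv2.INTER_CUBIC))
E
```

```text
t 10.0 p [515.5  68.5 199.7] psi 137.95 tilt 0.01 q [ 0.51  0.13 -0.38 -0.   -1.06 -1.24]
516.3,68.4,36.5,138 -> [-0.05 -0.06 16.32] turn -0.001 rows>= 3
```

View pics/s2.png

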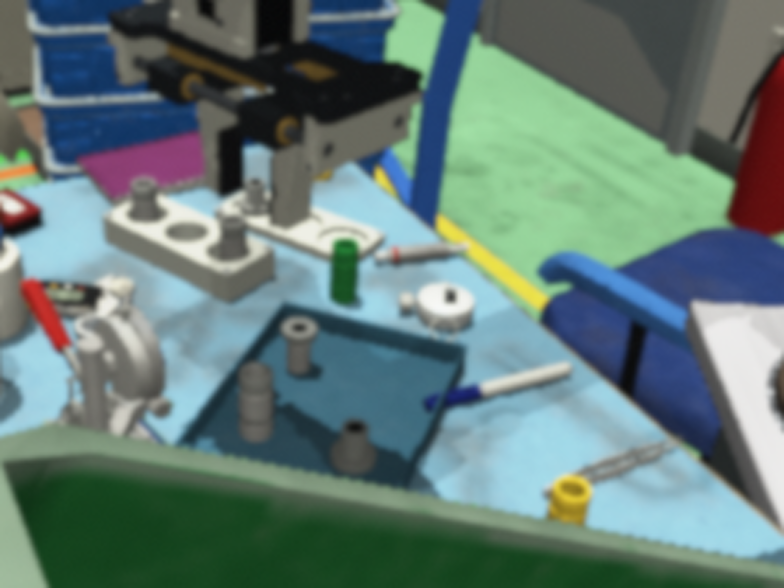

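The first sleeve stands upright in the far pocket (crop 145,200) and the nested sleeve is untouched (233,235). Now I descend on the second sleeve.

Emit:
apply_moves:
  deltas:
    - [[0,-0.1,3,0,0,0],[0,-0.1,7,0,0,0],[0,-0.1,11,0,0,0],[0,-0.1,14,0,0,0],[0,-0.1,15.7,0,0,0],[0,-0.1,16.3,0,0,0],[0,-0.1,16.3,0,0,0],[0,-0.1,16.3,0,0,0]]

```text
time_s: 11.05
eef_pos: [0.5171, 0.0677, 0.0374]
orientation: [0.001, -0.406, 0.914, 0.0]
ft_force: [-0.3, -0.2, 0.7]
grip_width: 0.513
gripper_force: 0.0
```

Emit:
apply_moves:
  deltas:
    - [[0,0,0,0,0,0],[0,0,0,0,0,0],[0,0,0,0,0,0],[0,0,0,0,0,0],[0,0,0,0,0,0]]
  gripper: 1.5

```text
time_s: 11.68
eef_pos: [0.5168, 0.0677, 0.0369]
orientation: [0.0, -0.406, 0.914, -0.0]
ft_force: [-2.4, -0.2, 5.8]
grip_width: 0.279
gripper_force: 30.0
```

```bash
python3 go.py 516.3,68.4,200,138 607.1,-178,160,57 607.1,-178,40,57
```

```text
t 11.68 p [516.8  67.7  36.9] psi 137.96 tilt 0.03 q [ 0.51  0.33 -0.57  0.   -0.68 -1.24]
516.3,68.4,200,138 -> [ -0.02   0.08 -16.31] turn -0.001 rows>= 3
607.1,-178,160,57 -> [ 12.24 -23.24   4.  ] turn 1.414 rows>= 8
607.1,-178,40,57 -> [ 0.  0. 12.] turn -0.0 rows>= 2
```

Emit:
apply_moves:
  deltas:
    - [[0,0,-1.5,0,0,0],[0,0,-4.5,0,0,0],[0,0,-9,0,0,0],[0,0,-13,0,0,0],[0,0,-15.6,0,0,0],[0,0,-16.3,0,0,0],[0,0,-16.3,0,0,0]]

```text
time_s: 12.55
eef_pos: [0.5162, 0.0675, 0.1995]
orientation: [0.0, -0.406, 0.914, 0.0]
ft_force: [-0.7, -0.3, -1.6]
grip_width: 0.276
gripper_force: 30.0
```

Emit:
apply_moves:
  deltas:
    - [[1,-1.9,0,0,0,0.1],[3,-5.7,0,0,0,0.28],[5,-9.5,0,0,0,0.46],[7,-13.3,0.5,0,0,0.64],[9,-17.1,1.5,0,0,0.82],[11,-20.9,2.5,0,0,1.0],[12,-22.8,3.5,0,0,1.18],[12.2,-23.2,4,0,0,1.34],[12.2,-23.2,4,0,0,1.414],[12.2,-23.2,4,0,0,1.414]]

```text
time_s: 13.8
eef_pos: [0.6062, -0.1785, 0.1576]
orientation: [-0.002, 0.285, 0.959, -0.0]
ft_force: [-0.5, 0.3, -1.5]
grip_width: 0.281
gripper_force: 30.0
```

```bash
python3 go.py 607.1,-178,40.3,57
```

```text
t 13.8 p [ 606.2 -178.5  157.6] psi 56.94 tilt 0.18 q [ 0.02  0.35 -0.19 -0.   -1.04 -2.17]
607.1,-178,40.3,57 -> [-0.05  0.09 11.73] turn -0.001 rows>= 2
```

Emit:
apply_moves:
  deltas:
    - [[0,0,2.5,0,0,0],[0,0,5.5,0,0,0],[0,0,8,0,0,0],[0,0,9.5,0,0,0],[0,0,10.5,0,0,0],[0,0,11.3,0,0,0],[0,0,11.8,0,0,0],[0,0,11.8,0,0,0],[0,0,11.8,0,0,0]]

```text
time_s: 14.92
eef_pos: [0.6074, -0.1785, 0.0421]
orientation: [0.0, 0.285, 0.959, 0.0]
ft_force: [0.6, 0.9, -0.5]
grip_width: 0.277
gripper_force: 30.0
```

Emit:
apply_moves:
  deltas:
    - [[0,0,0.1,0,0,0],[0,0,0.2,0,0,0],[0,0,0.2,0,0,0],[0,0,0.2,0,0,0]]

```text
time_s: 15.42
eef_pos: [0.6071, -0.1784, 0.0396]
orientation: [-0.0, 0.285, 0.959, -0.0]
ft_force: [-0.3, 0.3, -1.4]
grip_width: 0.28
gripper_force: 30.0
```

Emit:
apply_moves:
  deltas:
    - [[0,0,0,0,0,0],[0,0,0,0,0,0],[0,0,0,0,0,0],[0,0,-1,0,0,0],[0,0,-4,0,0,0],[0,0,-8,0,0,0],[0,0,-12,0,0,0],[0,0,-12,0,0,0],[0,0,-12,0,0,0]]
  gripper: 4.5

```text
time_s: 16.55
eef_pos: [0.6069, -0.1783, 0.16]
orientation: [0.0, 0.285, 0.959, 0.0]
ft_force: [-0.6, -0.1, -0.3]
grip_width: 0.513
gripper_force: 0.0
```

```bash
python3 go.py 492.2,-15.2,160,57 492.2,-15.2,33,57
```

```text
t 16.55 p [ 606.9 -178.3  160. ] psi 56.92 tilt 0.04 q [ 0.02  0.34 -0.19 -0.   -1.04 -2.17]
492.2,-15.2,160,57 -> [18.51  7.41 -0.  ] turn -0.001 rows>= 4
492.2,-15.2,33,57 -> [ 0.   0.  12.7] turn -0.0 rows>= 3
```

Emit:
apply_moves:
  deltas:
    - [[2.5,1,0,0,0,0],[7,2.8,0,0,0,0],[12,4.8,0,0,0,0],[16.5,6.6,0,0,0,0],[18.5,7.4,0,0,0,0],[18.5,7.4,0,0,0,0],[18.5,7.4,0,0,0,0]]

```text
time_s: 17.42
eef_pos: [0.4925, -0.0157, 0.1592]
orientation: [-0.0, 0.284, 0.959, -0.0]
ft_force: [1.2, -1.3, 0.0]
grip_width: 0.516
gripper_force: 0.0
```

Emit:
apply_moves:
  deltas:
    - [[0,0,3,0,0,0],[0,0,6.5,0,0,0],[0,0,9.5,0,0,0],[0,0,11.7,0,0,0],[0,0,12.7,0,0,0],[0,0,12.7,0,0,0],[0,0,12.7,0,0,0]]

```text
time_s: 18.3
eef_pos: [0.4931, -0.0155, 0.0332]
orientation: [0.0, 0.285, 0.959, 0.0]
ft_force: [0.3, -0.5, 1.4]
grip_width: 0.515
gripper_force: 0.0
```

Emit:
apply_moves:
  deltas:
    - [[0,0,0,0,0,0],[0,0,0,0,0,0],[0,0,0,0,0,0],[0,0,0,0,0,0],[0,0,0,0,0,0]]
  gripper: 1.7

```text
time_s: 18.92
eef_pos: [0.4928, -0.0154, 0.0329]
orientation: [0.0, 0.284, 0.959, 0.0]
ft_force: [-0.7, -0.6, 5.5]
grip_width: 0.298
gripper_force: 30.0
```

```bash
python3 go.py 492.2,-15.2,170,57 476.9,264,170,100 476.9,264,36,100
```

```text
t 18.93 p [492.8 -15.4  32.9] psi 56.94 tilt 0.04 q [ 0.37  0.3  -0.63  0.   -0.64 -2.52]
492.2,-15.2,170,57 -> [  0.06  -0.02 -13.71] turn -0.001 rows>= 3
476.9,264,170,100 -> [16.49 22.58  0.  ] turn -0.75 rows>= 5
476.9,264,36,100 -> [ 0.   0.  13.4] turn -0.0 rows>= 3
```

Emit:
apply_moves:
  deltas:
    - [[0,0,-0.7,0,0,0],[0,0,-2,0,0,0],[0,0,-4.5,0,0,0],[0,0,-8,0,0,0],[0,0,-11.5,0,0,0],[0,0,-13.2,0,0,0],[0,0,-13.7,0,0,0],[0,0,-13.7,0,0,0]]

```text
time_s: 19.92
eef_pos: [0.4922, -0.0155, 0.1696]
orientation: [0.0, 0.285, 0.959, 0.0]
ft_force: [-0.4, 0.5, -1.0]
grip_width: 0.301
gripper_force: 30.0
```

```bash
python3 go.py 476.9,264,170,100; python3 - <<'E'
from h import *
p,d=bot.get_image("side");cv2.imwrite("pics/s3.png",cv2.resize(p[90:300,170:450,::-1],None,fx=2.8,fy=2.8,interpolation=cv2.INTER_CUBIC))
E
```

```text
t 19.93 p [492.2 -15.5 169.6] psi 56.92 tilt 0.02 q [ 0.37  0.11 -0.47 -0.   -0.98 -2.52]
476.9,264,170,100 -> [16.53 22.58 -0.04] turn -0.752 rows>= 5
```

View pics/s3.png

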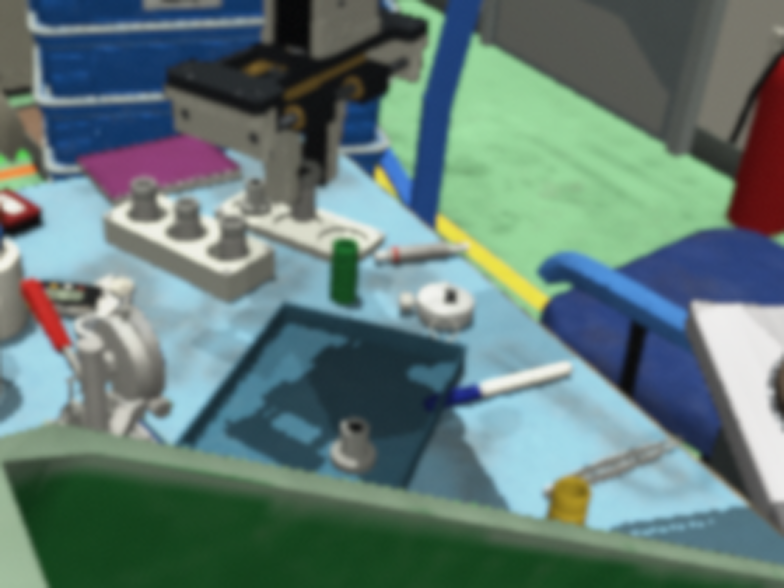

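All three sleeves stand in the nest (crop 145,195; 188,215; 233,235) and the plug hangs upright between the fingers (303,200). On to the plug nest.

Emit:
apply_moves:
  deltas:
    - [[1.5,2,0,0,0,-0.06],[4.5,6.1,0,0,0,-0.2],[7.5,10.2,0,0,0,-0.34],[10.5,14.3,0,0,0,-0.48],[13.5,18.4,0,0,0,-0.62],[15.8,21.6,0,0,0,-0.72],[16.5,22.6,0,0,0,-0.752],[16.5,22.6,0,0,0,-0.752],[16.5,22.6,0,0,0,-0.752]]

```text
time_s: 21.1
eef_pos: [0.4772, 0.2628, 0.1691]
orientation: [-0.0, -0.086, 0.996, -0.0]
ft_force: [0.1, -0.2, -1.0]
grip_width: 0.302
gripper_force: 30.0
```

```bash
python3 go.py 476.9,264.1,37,100;  python3 - <<'E'
from h import *
p,d=bot.get_image("top");cv2.imwrite("pics/t4.png",cv2.resize(p[150:320,110:310,::-1],None,fx=3.5,fy=3.5,interpolation=cv2.INTER_CUBIC))
E
```

```text
t 21.1 p [477.2 262.8 169.1] psi 99.91 tilt 0.07 q [ 0.86  0.2  -0.37 -0.   -1.   -2.26]
476.9,264.1,37,100 -> [1.000e-02 1.400e-01 1.321e+01] turn -0.002 rows>= 3
```

View pics/t4.png

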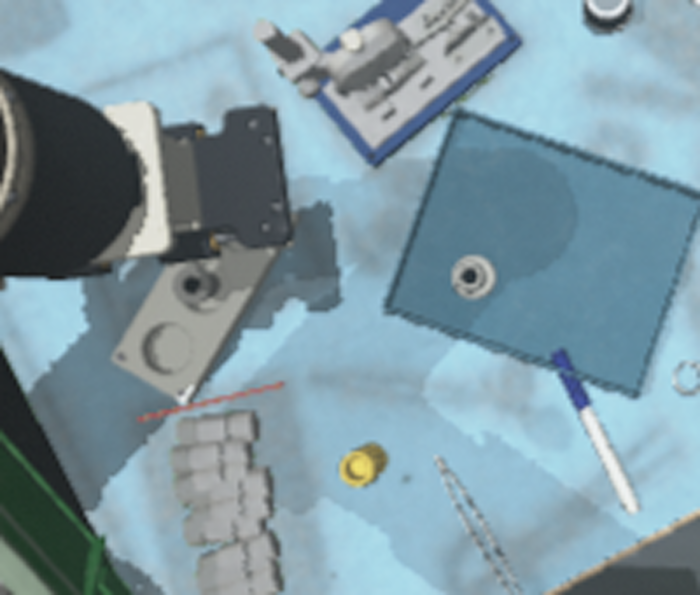

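The gripper covers the far plug pocket, the nested plug (crop 197,285) is clear, and only the bush (472,277) is left in the tray. Next I lower the plug.

Emit:
apply_moves:
  deltas:
    - [[0,0.1,3,0,0,0],[0,0.1,6.5,0,0,0],[0,0.1,9.5,0,0,0],[0,0.1,11.2,0,0,0],[0,0.1,12.2,0,0,0],[0,0.1,12.9,0,0,0],[0,0.1,13.2,0,0,0],[0,0.1,13.2,0,0,0],[0,0.1,13.2,0,0,0]]

```text
time_s: 22.28
eef_pos: [0.4775, 0.2652, 0.0381]
orientation: [0.0, -0.087, 0.996, 0.0]
ft_force: [0.7, 0.1, -0.5]
grip_width: 0.31
gripper_force: 30.0
```

Emit:
apply_moves:
  deltas:
    - [[0,0,0.1,0,0,0],[0,0,0.2,0,0,0],[0,0,0.2,0,0,0],[0,0,0.2,0,0,0]]

```text
time_s: 22.78
eef_pos: [0.4774, 0.2651, 0.0356]
orientation: [0.0, -0.087, 0.996, 0.0]
ft_force: [-0.5, 0.1, 0.3]
grip_width: 0.303
gripper_force: 30.0
```

```bash
python3 go.py;  python3 - <<'E'
from h import *
p,d=bot.get_image("side");print(proj("side",[.477,.264,.02]));u,v=proj("side",[.477,.264,.03]).astype(int)
cv2.imwrite("pics/s5.png",cv2.resize(p[max(0,v-60):v+60,max(0,u-80):u+80,::-1],None,fx=5,fy=5,interpolation=cv2.INTER_CUBIC))
E
```

```text
t 22.77 p [477.4 265.1  35.6] psi 100.02 tilt 0.01 q [ 0.87  0.36 -0.51  0.   -0.7  -2.26]
[272.19341271 315.90488505]
```

View pics/s5.png

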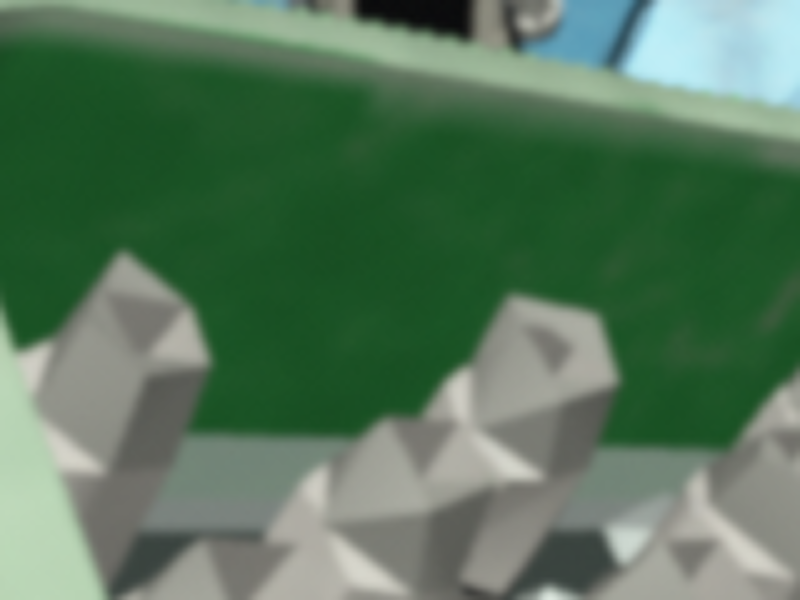

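The side camera's view of the plug nest is hidden behind the green wall. The TCP height of 35.6 mm matches the foot being on the pocket floor, so I release.

Emit:
apply_moves:
  deltas:
    - [[0,0,0,0,0,0],[0,0,0,0,0,0],[0,0,0,0,0,0],[0,0,-1,0,0,0],[0,0,-4,0,0,0],[0,0,-8,0,0,0],[0,0,-12,0,0,0],[0,0,-13.4,0,0,0],[0,0,-13.4,0,0,0],[0,0,-13.4,0,0,0]]
  gripper: 4.0

```text
time_s: 24.08
eef_pos: [0.4766, 0.2644, 0.1684]
orientation: [-0.001, -0.087, 0.996, -0.0]
ft_force: [0.4, -0.8, -0.2]
grip_width: 0.45
gripper_force: 0.0
```

```bash
python3 go.py 444.2,91.4,160,57 444.2,91.4,22.5,57
```

```text
t 24.07 p [476.6 264.4 168.4] psi 100.0 tilt 0.11 q [ 0.87  0.2  -0.37 -0.   -1.   -2.26]
444.2,91.4,160,57 -> [  6.2  -16.48   0.84] turn 0.751 rows>= 5
444.2,91.4,22.5,57 -> [ 0.    0.   13.75] turn -0.0 rows>= 3
```

Emit:
apply_moves:
  deltas:
    - [[0.7,-1.8,0,0,0,0.08],[2.1,-5.4,0.2,0,0,0.24],[3.5,-9.2,0.4,0,0,0.4],[4.9,-13,0.6,0,0,0.56],[5.9,-15.7,0.8,0,0,0.7],[6.2,-16.5,0.8,0,0,0.751],[6.2,-16.5,0.8,0,0,0.751],[6.2,-16.5,0.8,0,0,0.751]]

```text
time_s: 25.08
eef_pos: [0.4452, 0.0923, 0.1613]
orientation: [-0.0, 0.283, 0.959, -0.0]
ft_force: [0.2, -0.0, -0.6]
grip_width: 0.458
gripper_force: 0.0
```

```bash
python3 go.py 444.2,91.4,22.5,57;  python3 - <<'E'
from h import *
p,d=bot.get_image("top");W=cloud("top",d)
X=W.reshape(-1,3)
for c,lo,hi in(((.477,.264),.037,.055),((.4315,.289),.037,.055),((.444,.091),.027,.045)):
    s=X[(np.hypot(X[:,0]-c[0],X[:,1]-c[1])<.025)&(X[:,2]>lo)&(X[:,2]<hi)];print(len(s),(s.mean(0)*1000).round(1) if len(s) else "", s[:,2].std()*1000 if len(s) else "")
cv2.imwrite("pics/t6.png",cv2.resize(p[150:320,110:310,::-1],None,fx=3.5,fy=3.5,interpolation=cv2.INTER_CUBIC))
E
```

```text
t 25.07 p [445.2  92.3 161.3] psi 57.11 tilt 0.02 q [ 0.64  0.06 -0.56  0.   -0.95 -2.78]
444.2,91.4,22.5,57 -> [ 0.04 -0.13 13.88] turn 0.002 rows>= 3
0  
0  
0
```

View pics/t6.png

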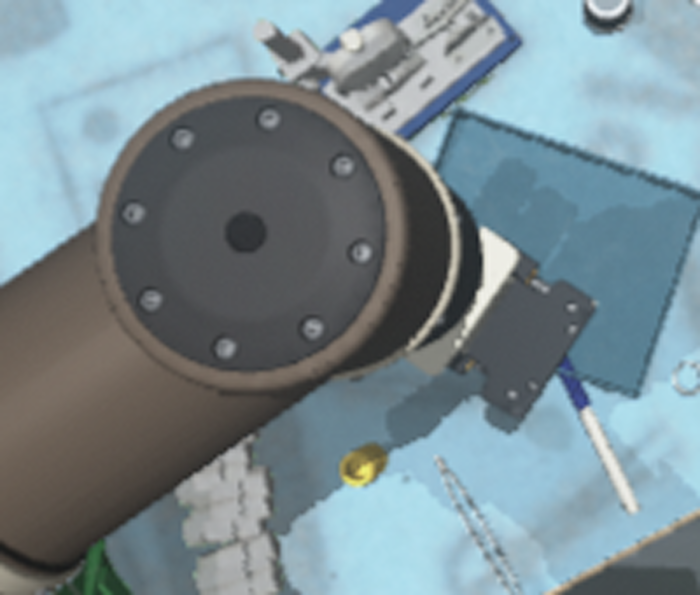

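The arm hides the plug nest here, so I'll check it later. Next is the bush.

Emit:
apply_moves:
  deltas:
    - [[0,-0.1,3,0,0,0],[0,-0.1,6.5,0,0,0],[0,-0.1,9.5,0,0,0],[0,-0.1,12,0,0,0],[0,-0.1,13.4,0,0,0],[0,-0.1,13.8,0,0,0],[0,-0.1,13.8,0,0,0],[0,-0.1,13.8,0,0,0]]

```text
time_s: 26.12
eef_pos: [0.4448, 0.0913, 0.0242]
orientation: [0.0, 0.284, 0.959, 0.0]
ft_force: [-0.7, 0.2, 0.1]
grip_width: 0.457
gripper_force: 0.0
```

Emit:
apply_moves:
  deltas:
    - [[0,0,0,0,0,0],[0,0,0,0,0,0],[0,0,0,0,0,0],[0,0,0,0,0,0],[0,0,0,0,0,0]]
  gripper: 1.0

```text
time_s: 26.75
eef_pos: [0.4445, 0.0909, 0.0238]
orientation: [0.0, 0.284, 0.959, 0.0]
ft_force: [-1.3, -0.5, 5.0]
grip_width: 0.212
gripper_force: 30.0
```

```bash
python3 go.py 444.2,91.4,170,57 464,-213.7,170,57 464,-213.7,26,57
```

```text
t 26.75 p [444.5  90.9  23.8] psi 56.99 tilt 0.01 q [ 0.64  0.26 -0.72  0.   -0.59 -2.79]
444.2,91.4,170,57 -> [  0.05   0.03 -14.62] turn -0.0 rows>= 3
464,-213.7,170,57 -> [-18.28 -24.51   0.  ] turn -0.0 rows>= 5
464,-213.7,26,57 -> [ 0.   0.  14.4] turn -0.0 rows>= 3
```

Emit:
apply_moves:
  deltas:
    - [[0,0,-0.7,0,0,0],[0,0,-2.5,0,0,0],[0,0,-5.5,0,0,0],[0,0,-9,0,0,0],[0,0,-12.5,0,0,0],[0,0,-14.2,0,0,0],[0,0,-14.6,0,0,0],[0,0,-14.6,0,0,0]]

```text
time_s: 27.75
eef_pos: [0.4441, 0.0907, 0.1692]
orientation: [-0.0, 0.284, 0.959, -0.0]
ft_force: [-0.7, -0.5, 0.9]
grip_width: 0.215
gripper_force: 30.0
```

Emit:
apply_moves:
  deltas:
    - [[-1.2,-1.6,0,0,0,0],[-4,-5.4,0,0,0,0],[-7,-9.4,0,0,0,0],[-10,-13.4,0,0,0,0],[-13,-17.4,0,0,0,0],[-16,-21.4,0,0,0,0],[-17.8,-23.9,0,0,0,0],[-18.2,-24.5,0,0,0,0],[-18.2,-24.5,0,0,0,0],[-18.2,-24.5,0,0,0,0]]

```text
time_s: 29.0
eef_pos: [0.4634, -0.2129, 0.1692]
orientation: [-0.0, 0.284, 0.959, 0.0]
ft_force: [-0.2, -0.8, -0.4]
grip_width: 0.21
gripper_force: 30.0
```

```bash
python3 go.py 464,-213.7,27,57;  python3 - <<'E'
from h import *
for n in("top","side"):
  p,d=bot.get_image(n);W=cloud(n,d);X=W.reshape(-1,3);print(n)
  for l,c,lo,hi in(("plug",(.477,.264),.037,.055),("nplug",(.4315,.289),.037,.055),("s1",(.650,-.208),.05,.07),("s2",(.607,-.178),.05,.07),("ns",(.5606,-.1467),.05,.07),("nb",(.5546,-.2698),.03,.045)):
    s=X[(np.hypot(X[:,0]-c[0],X[:,1]-c[1])<.022)&(X[:,2]>lo)&(X[:,2]<hi)]
    if len(s)>8:print(l,len(s),"xy mid",((s.max(0)+s.min(0))[:2]*500).round(1),"z90",np.percentile(s[:,2],90).round(4))
E
```

```text
t 29.0 p [ 463.4 -212.9  169.2] psi 57.03 tilt 0.03 q [-0.05  0.14 -0.44 -0.   -0.99 -2.1 ]
464,-213.7,27,57 -> [-0.09 -0.03 14.22] turn 0.001 rows>= 3
top
plug 91 xy mid [477.3 263.3] z90 0.0455
nplug 88 xy mid [431.1 289.4] z90 0.046
s1 58 xy mid [ 649.5 -206.1] z90 0.0621
s2 20 xy mid [ 613.  -175.4] z90 0.0619
side
s1 65 xy mid [ 652.1 -205.6] z90 0.0598
s2 66 xy mid [ 607.2 -173.8] z90 0.0602
ns 74 xy mid [ 560.8 -146.5] z90 0.06
nb 27 xy mid [ 555.8 -268.6] z90 0.0352
```

Emit:
apply_moves:
  deltas:
    - [[-0.1,0,3,0,0,0],[-0.1,0,7,0,0,0],[-0.1,0,10,0,0,0],[-0.1,0,12,0,0,0],[-0.1,0,13.2,0,0,0],[-0.1,0,13.9,0,0,0],[-0.1,0,14.2,0,0,0],[-0.1,0,14.2,0,0,0],[-0.1,0,14.2,0,0,0]]

```text
time_s: 30.22
eef_pos: [0.4648, -0.2144, 0.0281]
orientation: [0.001, 0.284, 0.959, 0.0]
ft_force: [-0.4, -0.2, -0.7]
grip_width: 0.215
gripper_force: 30.0
```

Emit:
apply_moves:
  deltas:
    - [[0,0,0.1,0,0,0],[0,0,0.1,0,0,0],[0,0,0.1,0,0,0],[0,0,0.1,0,0,0]]

```text
time_s: 30.72
eef_pos: [0.4644, -0.2143, 0.0266]
orientation: [-0.0, 0.284, 0.959, -0.0]
ft_force: [0.9, -0.4, -1.0]
grip_width: 0.216
gripper_force: 30.0
```

Emit:
apply_moves:
  deltas:
    - [[0,0,0,0,0,0],[0,0,0,0,0,0],[0,0,0,0,0,0],[0,0,-1,0,0,0],[0,0,-4,0,0,0],[0,0,-8,0,0,0],[0,0,-12,0,0,0],[0,0,-16,0,0,0],[0,0,-20,0,0,0],[0,0,-20,0,0,0]]
  gripper: 4.0

```text
time_s: 31.98
eef_pos: [0.466, -0.2147, 0.2308]
orientation: [0.004, 0.284, 0.959, 0.0]
ft_force: [-0.7, -0.7, -1.0]
grip_width: 0.457
gripper_force: 0.0
```

Emit:
apply_moves:
  deltas:
    - [[6,-3,0,0,0,0],[12,-7,0,0,0,0],[12,-12,0,0,0,0],[12,-17,0,0,0,0],[12,-17,0,0,0,0],[12,-17,0,0,0,0]]

```text
time_s: 32.72
eef_pos: [0.2707, -0.2914, 0.2263]
orientation: [-0.0, 0.285, 0.959, 0.0]
ft_force: [0.6, 0.5, -0.6]
grip_width: 0.455
gripper_force: 0.0
```

```bash
python3 go.py;  python3 - <<'E'
from h import *
N={"sleeve":((.6071,-.1779),144.7),"plug":((.4312,.289),151.4),"bush":((.5087,-.2402),149.3)}
for n in("top","side"):
  p,d=bot.get_image(n);W=cloud(n,d);X=W.reshape(-1,3);print(n)
  for k,(c,a) in N.items():
    y=np.array([np.cos(np.radians(a)),np.sin(np.radians(a))]);x=np.array([y[1],-y[0]])
    lo={"sleeve":.052,"plug":.038,"bush":.030}[k]
    for t in(-.052,0,.052):
      q=np.array(c)+t*y;e=X[:,:2]-q
      s=(np.hypot(*e.T)<.024)&(X[:,2]>lo)&(X[:,2]<lo+.016)
      if s.sum()>8:
        m=cv2.minEnclosingCircle((e[s]*1000).astype(np.float32));m0=np.array(m[0]);print(k,int(t*1000),s.sum(),"off x,y",(m0@x).round(1),(m0@y).round(1),"r",round(m[1],1),"z90",np.percentile(X[s,2],90).round(4))
  a,b,c_,e_=(140,120,420,320) if n=="top" else(180,100,420,280)
  cv2.imwrite(f"pics/{n}9.png",cv2.resize(p[b:e_,a:c_,::-1],None,fx=2.85,fy=2.85,interpolation=cv2.INTER_CUBIC))
E
```

```text
t 32.73 p [ 270.7 -291.4  226.3] psi 56.9 tilt 0.03 q [-0.32 -0.12 -0.56 -0.   -1.13 -1.83]
top
sleeve -52 55 off x,y 1.4 0.3 r 12.9 z90 0.0613
sleeve 0 54 off x,y 1.4 3.6 r 12.1 z90 0.0619
sleeve 52 52 off x,y -2.6 4.6 r 12.2 z90 0.0625
plug -52 90 off x,y -0.2 -0.7 r 14.1 z90 0.0457
plug 0 90 off x,y 0.9 -0.9 r 14.2 z90 0.046
bush -52 37 off x,y -3.4 -1.5 r 10.0 z90 0.0383
bush 52 32 off x,y 1.5 0.7 r 10.0 z90 0.0372
side
sleeve -52 57 off x,y 3.3 0.1 r 13.7 z90 0.06
sleeve 0 55 off x,y 3.6 1.9 r 13.3 z90 0.0601
sleeve 52 64 off x,y -0.7 2.7 r 12.9 z90 0.0604
bush -52 27 off x,y -1.0 -2.7 r 9.7 z90 0.0352
bush 52 34 off x,y 4.0 -1.2 r 10.1 z90 0.0359
```

View pics/top9.png

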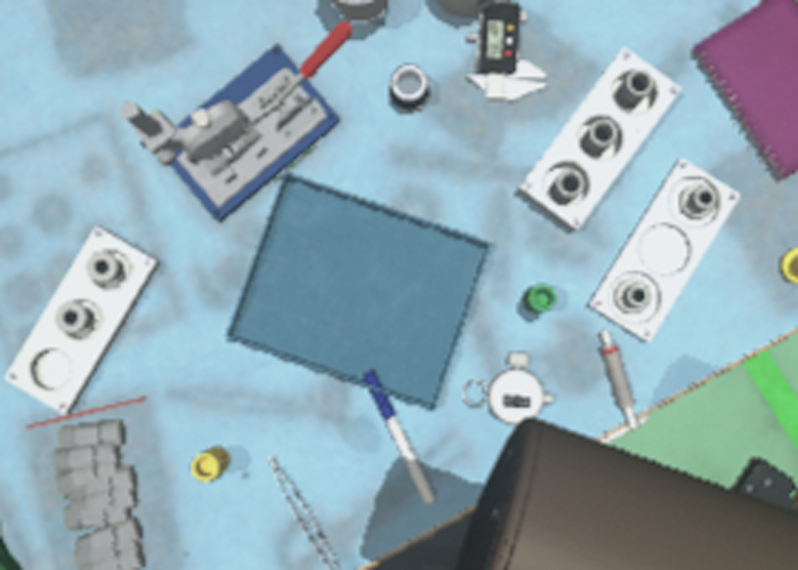

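View pics/side9.png

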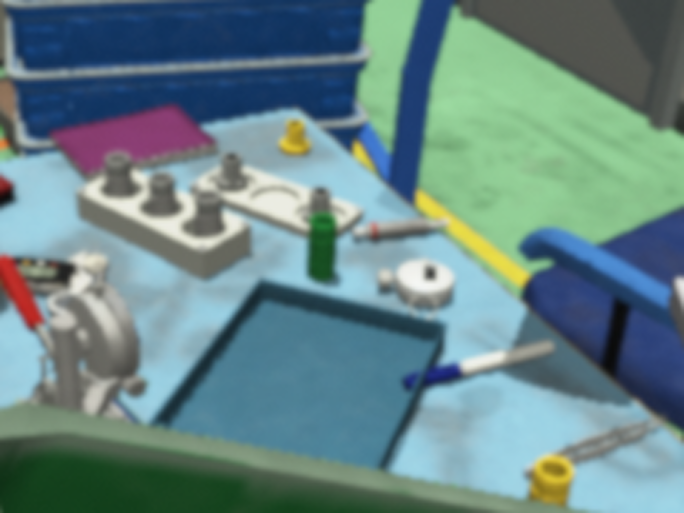

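The tray is empty. In the top view, all seven parts stand in their pockets within about 5 mm of the pocket centres and at the right heights:
- **Sleeves:** (570,183), (603,137) and (637,88)
- **Bushes:** (700,200) and (637,297)
- **Plugs:** (107,267) and (75,318)

I'm handing the job in.

```bash
python3 -c "
from workcell import bot
print(bot.job_done())"
```

```text
the job is handed in; nothing more can be done
None
```

Both sleeves, the bush and the plug were set down in free pockets of their own nests, the three nested parts stayed standing in theirs, and I handed the job in at about 33 s of the 96 s allowed; the hand-in gave no verdict.

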